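# Set out the well court of the model village

### The job

Set out the well court of the model village in one straight row: put the well midway between the big dome and the small flat-roofed house that stands by itself in the middle of the table, stand the upright barrel midway between the well and the house, and put the lying barrel, still on its side, midway between the well and the big dome, all measured from middle to middle. Make up the shrine beside the court by setting the small dome on its tile onto the middle of the bare flat plate that lies in front of the row, among the small pieces. Leave the glue bottle that stands among them where it is.

Things in the scene. Friction and masses are not known exactly. Their poses are not given: they have to be found in the camera images.
- house_mid (a point): The flat-roofed model house, 87 x 84 mm and 56 mm high, sand-coloured with a small dark hatch in its flat roof and a low parapet round it; fixed. It stands by itself behind the small pieces, clear of the cluster of houses at the right edge and of the buildings at the back. The point is the middle of its roof, 45 mm up. The middle of the big dome lies 340 mm away, straight along this point's +y or its -y axis (either is possible).
- big_dome_mid (a point): The big plaster dome on a thin square tile, 90 x 88 mm and 40 mm high, fixed. The point is the top of the dome, over its middle.
- plate_mid (a point): The bare square flat roof plate, 97 x 98 mm and 5 mm thick, lying flat on the table in the front row of small pieces (not the plates at the back left); fixed. The point is the middle of its upper face; z is up.
- well_mid (a point): The little model well, loose, 40 g: a round stone ring about 40 mm across (39 mm along its y, 42 mm along its x) with its rim 19 to 22 mm above the table, on a thin ragged sandy base about 86 mm across and 3 mm thick. The point is the middle of the ring, 11 mm above the underside; z is up. Take it by the outside of the ring.
- tall_barrel_mid (a point): The dark wooden model barrel that stands upright, loose, 18 g: 26 mm in diameter, 34 mm high. The point is its centre, 17 mm up; z is up along the barrel.
- flat_barrel_mid (a point): The dark wooden model barrel that lies on its side, loose, 18 g: 37 mm long along its y axis, 26 mm across (22 mm between the pads along its x axis), 26 mm high; it does not roll. The point is its centre, 13 mm up; z is up. Pinch it across its x axis.
- small_dome_mid (a point): The small plaster dome on a thin square tile, loose, 40 g: tile 56 x 56 x 4 mm, on it a half ball of 44 mm diameter, 26 mm high in all. The point is in the middle, 13 mm above the underside; z is up; x and y are along the tile's edges. Take the half ball low down, just above the tile.
- glue_mid (a point): A white glue bottle with an orange cap, standing in the front row of small pieces, loose, 30 mm in diameter and 74 mm high; to be left alone. The point is its centre, 37 mm up.
Things that resemble listed ones, but are neither listed nor needed, are in the scene too. What is shaped like the part that bears flat_barrel_mid but yellow is not meant. What is shaped like the part that bears tall_barrel_mid but red is not meant.

How it is judged (in metres and radians):
At the end, for the whole second after the job is handed in: Well, upright barrel and lying barrel rest on the table within 15 mm of the house-dome line; well within 185 mm of house and big dome; each barrel within 102 mm of the well and of its own neighbour (house / big dome); small dome flat on the plate, within 15 mm of its middle; all at rest (horizontal distance between well_mid and house_mid below 0.185 m and horizontal distance between well_mid and big_dome_mid below 0.185 m and x of well_mid in the frame of house_mid between -0.015 and 0.015 m and angle between each of well_mid, small_dome_mid's own z axis and vertical below 0.1 rad and height (world z) of well_mid below 0.02 m and horizontal distance between each of tall_barrel_mid, flat_barrel_mid and well_mid below 0.102 m and horizontal distance between tall_barrel_mid and house_mid below 0.102 m and x of tall_barrel_mid in the frame of house_mid between -0.015 and 0.015 m and angle between tall_barrel_mid's own z axis and vertical below 0.15 rad and height (world z) of each of tall_barrel_mid, flat_barrel_mid below 0.03 m and horizontal distance between flat_barrel_mid and big_dome_mid below 0.102 m and x of flat_barrel_mid in the frame of house_mid between -0.015 and 0.015 m and angle between flat_barrel_mid's own y axis and vertical between 1.34 and 1.8 rad and horizontal distance between small_dome_mid and plate_mid below 0.015 m and height (world z) of small_dome_mid between 0.0155 and 0.024 m and linear speed of each of well, tall_barrel, flat_barrel, small_dome below 0.02 m/s); the robot touches nothing.
It fails at once if the glue bottle is shifted by more than 20 mm or knocked over (distance of glue_mid from where it was at the start of the episode above 0.02 m or angle between glue_mid's own z axis and vertical above 0.4 rad).
It also fails if it takes over 99 s, if anything falls off the work surface, if the arm or the gripper's body presses on something with over 40 N, if the wrist force passes 120 N, or if a joint passes its speed limit or range.

### The arm

A 6-joint arm with a two-finger parallel gripper is mounted at the origin on a cart in front of the work surface, level with it; the furniture and walls round the work are solid. World frame = base frame: x ahead of the robot, y to its left, z up, the work surface at z = 0. Lengths are in mm, angles in rad, forces in N, time in s.
With the tool pointing down it reaches from about 275 to 750 mm from the base axis. Payload 10.2 kg.
Tool frame: the origin (TCP) lies on the centre line of the jaws, within the pads' length; the fingertips stand 19 mm ahead of it and the grasp point (between the pads) is the TCP (nose_length is the distance from the TCP to the fingertips, in mm); z points along the fingers, y is the direction in which the jaws open and shut (so a half turn about z gives the same grasp; the last joint's range is limited). The gripper opens to 85 mm and grips with 20 to 120 N. Pads are 22 mm wide; open, the fingers measure 114 mm over their backs; the gripper's body (76 mm by 85 mm) begins 54 mm behind the grasp point. The pads swing forward as they close: fully open they stand 13 mm farther back than shut.
Start: joints at [-1.414, 0.313, 1.498, -0, 1.331, -0.223], TCP at [194.624, -487.599, 250.294] pointing down, gripper open.
Joint ranges: [-2.94, 2.94], [-0.97, 2.17], [0.19, 2.56], [-1.23, 4.37], [0.02, 3.11], [-2.88, 2.88]. Speed limits (rad/s): [2.39, 2.39, 3.01, 3.14, 3.14, 3.14].

### API

Orientations are given as a unit quaternion [x, y, z, w].
In Python, from plant import read_state, snapshot, close_job, nose_length gives the robot as it stands.
- The arm moves only by the shell command python3 -m inch 'ROWS' [OPENING] [FORCE]. ROWS is JSON, a list of rows, each an object with "translation": the shift along the tool's x, y, z in m, a list of three; "angular": the turn, a rotation vector about the tool's x, y, z in degrees, a list of three. A call has 1 to 20 rows; each row is the pose to reach, as a shift and turn from the pose commanded when the call began, along the tool's axes at that moment; what a row does not reach only later rows make up. A row lasts 1/12 s, in which the tool goes at most 41.7 mm and 7.16 degrees, less where a joint would pass 70% of its speed; a pose out of reach is approached as far as the arm can. A call with a gripper value outside its range is refused whole. OPENING is the finger opening in m, from 0 to 0.0854, set as the call begins (- or left out, the last holds). The fingers move at their own pace and stop on an object; FORCE is the grip in N (left out, the last holds). Time passes only in rows, so rows that repeat a pose let the fingers close. It gives the time, the measured TCP pose, the force and the opening at its end, in the units of the state.
- read_state(): the state, without advancing time (a new reading comes with each control period).
- snapshot(name): name is "scene" or "top" or "wrist"; returns a dict with "frame" (400x640x3 uint8, red, green, blue), "vfov" (degrees; the focal length in pixels is half the picture's height over the tangent of half this angle, whatever the lens; pixels are square), "cx", "cy" (the principal point, pixels), "extrinsics" (4x4, takes a point from camera to world coordinates). Camera axes: x right, y down, z forward; pixel columns grow to the right and rows downward; lengths in mm; the calibration is good to about 2 mm. A picture is of the moment at which its call begins. There is no depth.
- close_job(): hands the job in, once; it reports no verdict.
The state is a dict: "t": time; "joint_positions": joint angles; "joint_velocities": joint speeds; "effort": joint torques, N m; "tool_pos": TCP position; "eef_rot": TCP orientation; "force": force on the tool from outside, world axes, zero at the start; "wrist_torque": the same for the moment, N m; "grip_width": finger opening in mm.
Only numpy, scipy, OpenCV 4.12 (cv2) and the standard library are available. Lean on these libraries where they do the work, as an engineer would, in place of code of your own. Each camera call takes 0.05 s, during which the arm holds its last target. There are 200 camera calls.

## Working session

There is one attempt and no reset: what is moved stays moved. The work goes in short steps, Python scripts to look and compute and a shell command to move; the robot and the scene stay as the last step left them, time stands still between calls to the robot, and variables do not carry over. Pictures are saved under pics/ and viewed, about 12 in all and at most 16, crops included, and the job is handed in when it is done.

```bash
ls; mkdir -p pics; cat > h.py <<'E'
import numpy as np,cv2,json
from plant import read_state,snapshot,close_job,nose_length
from scipy.spatial.transform import Rotation as R
def take(n,f):
    s=snapshot(n); cv2.imwrite(f'pics/{f}.png',s['frame'][:,:,::-1]); 
    np.savez(f'pics/{f}.npz',**s); return s
def load(f): return np.load(f'pics/{f}.npz')
def ray(s,u,v,z):
    f=200/np.tan(np.radians(float(s['vfov']))/2); E=np.array(s['extrinsics'])
    d=E[:3,:3]@np.array([(u-s['cx'])/f,(v-s['cy'])/f,1]); o=E[:3,3]
    return o+d*(z-o[2])/d[2]
def proj(s,p):
    f=200/np.tan(np.radians(float(s['vfov']))/2); E=np.array(s['extrinsics'])
    c=E[:3,:3].T@(np.array(p)-E[:3,3]); return c[:2]/c[2]*f+[s['cx'],s['cy']]
E
python3 - <<'E'
from h import *
for n in('scene','top'):
    s=take(n,n+'0'); print(n,s['vfov'],s['cx'],s['cy'],np.round(s['extrinsics'],3).tolist())
    cv2.imwrite(f'pics/{n}0b.png',cv2.resize(s['frame'][:,:,::-1],(800,500),interpolation=cv2.INTER_CUBIC))
print(read_state())
E
```

```text
pics
scene 47.80386240667487 320.1837075471327 194.50861927906584 [[-0.449, -0.613, 0.65, -211.266], [-0.893, 0.292, -0.342, 440.168], [0.02, -0.734, -0.679, 851.798], [0.0, 0.0, 0.0, 1.0]]
top 43.54418430892314 318.99608445474973 206.93491850132148 [[0.026, -0.987, 0.159, 340.067], [-1.0, -0.025, 0.009, 13.857], [-0.005, -0.159, -0.987, 1339.846], [0.0, 0.0, 0.0, 1.0]]
{'t': 0.1, 'joint_positions': array([-1.41442521e+00,  3.13387582e-01,  1.49829618e+00,  1.48300620e-05,
        1.33095097e+00, -2.23423383e-01]), 'joint_velocities': array([-7.40772541e-04, -2.46373078e-03, -1.24689432e-03,  5.34307359e-04,
        1.32165641e-03, -1.89429471e-05]), 'effort': array([ 2.44924100e-03, -4.12897682e+01, -2.60142893e+01, -1.78164487e-04,
        3.03756897e-03,  7.04910349e-06]), 'tool_pos': array([ 194.58593238, -487.42127736,  249.82002857]), 'eef_rot': array([ 9.82023835e-01,  1.88756232e-01,  2.46630610e-05, -5.20507821e-04]), 'force': array([-0.49753786,  0.87134132, -0.40450032]), 'wrist_torque': array([ 0.01317256,  0.00348363, -0.00742473]), 'grip_width': 85.34307548943373}
```

View pics/top0b.png

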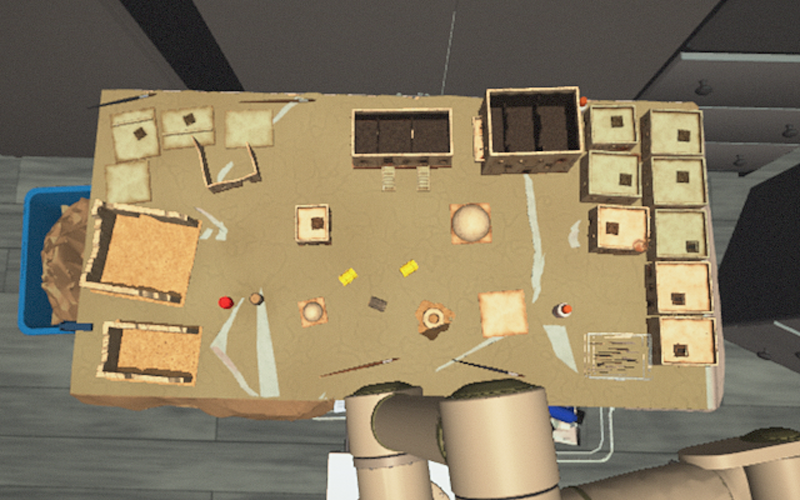

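View pics/scene0b.png

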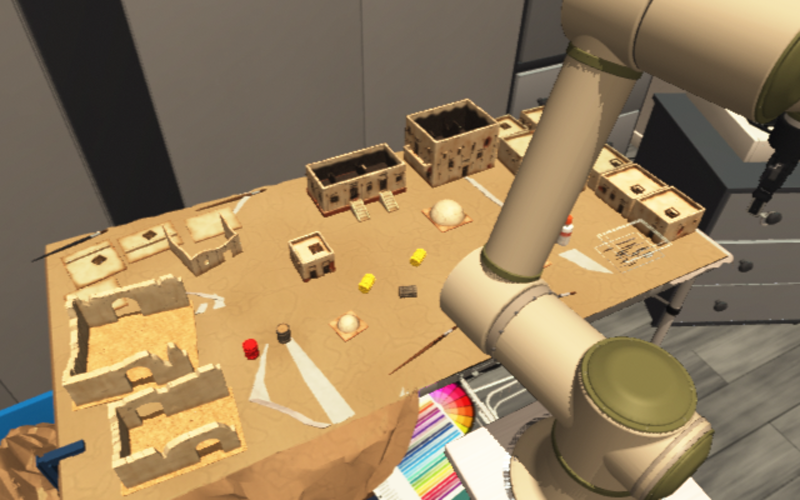

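The top view shows the house at (312,224), big dome (471,223), plate (502,312) and glue (564,310). The small dome is at (313,312), the well at (433,318), the dark upright barrel at (256,298) beside a red one at (225,302), and the dark lying barrel at (377,304) near yellow ones at (347,277) and (409,268). I take the dark barrels as the ones meant, and confirm in one enlarged crop.

```bash
python3 - <<'E'
from h import *
im=cv2.imread('pics/top0.png')[155:285,165:475]
cv2.imwrite('pics/crop1.png',cv2.resize(im,None,fx=2.58,fy=2.58*1.0,interpolation=cv2.INTER_CUBIC))
E
```

```text
(no output)
```

View pics/crop1.png

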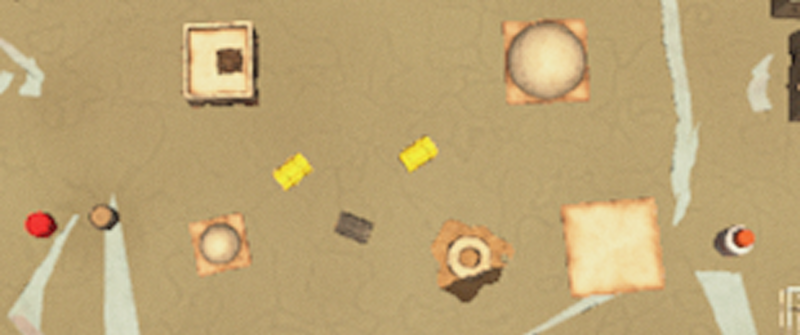

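The crop confirms it. The upright dark barrel is at (102,216) and is not the red one at (40,224). The lying dark barrel is at (354,227), not the yellow ones at (293,171) and (418,154). The well is at (469,258), small dome (220,243), plate (613,247) and glue (735,240).

```bash
python3 - <<'E'
from h import *
s=load('top0')
P=lambda x,y,z: ray(s,165+(x+.5)/2.58-.5,155+(y+.5)/2.58-.5,z)
for n,z,pts in [('house',56,[(185,25),(254,24),(253,99),(185,98)]),('dome',4,[(503,20),(590,20),(588,103),(507,103)]),('plate',5,[(563,207),(655,197),(664,286),(574,296)]),('sdome tile',4,[(190,222),(243,214),(251,265),(199,274)]),('sdome ball',15,[(220,243)]),('well',20,[(469,258)]),('tall',34,[(101,216)]),('red',34,[(40,224)]),('flat',20,[(354,227)]),('flatax',20,[(338,221),(372,233)]),('y1',20,[(293,171)]),('y2',20,[(418,154)]),('glue',74,[(745,238)])]:
    q=np.array([P(*p,z) for p in pts])
    a=[round(np.degrees(np.arctan2(*(q[(i+1)%len(q)]-q[i])[[1,0]])),1) for i in range(len(q))] if len(q)>1 else ''
    l=[round(np.linalg.norm(q[(i+1)%len(q)]-q[i])) for i in range(len(q))]
    print(n,q.mean(0).round(1),a,l)
print(nose_length, R.from_quat(read_state()['eef_rot']).as_matrix().round(3))
w=take('wrist','w0');
c=R.from_quat(read_state()['eef_rot']).as_matrix(); E=w['extrinsics']
print(w['vfov'],w['cx'],w['cy'],(c.T@E[:3,:3]).round(3), c.T@(E[:3,3]-read_state()['tool_pos']))
E
```

```text
house [618.3 208.8  56. ] [np.float64(-87.7), np.float64(-178.2), np.float64(90.6), np.float64(3.0)] [71, 78, 69, 76]
dome [ 638.1 -129.7    4. ] [np.float64(-88.6), np.float64(178.8), np.float64(91.4), np.float64(3.4)] [92, 90, 85, 90]
plate [ 444.6 -200.     5. ] [np.float64(-82.3), np.float64(-174.6), np.float64(97.8), np.float64(7.3)] [96, 92, 93, 92]
sdome tile [437. 206.   4.] [np.float64(-79.9), np.float64(-168.6), np.float64(101.3), np.float64(12.7)] [55, 54, 54, 55]
sdome ball [436.8 205.2  15. ]  [0]
well [427.7 -50.1  20. ]  [0]
tall [459.7 324.5  34. ]  [0]
red [450.  385.9  34. ]  [0]
flat [456.3  68.1  20. ]  [0]
flatax [456.3  67.1  20. ] [np.float64(-108.0), np.float64(72.0)] [37, 37]
y1 [512.5 132.7  20. ]  [0]
y2 [533.4   4.4  20. ]  [0]
glue [ 450.5 -317.1   74. ]  [0]
19.0 [[ 0.929  0.371 -0.   ]
 [ 0.371 -0.929  0.001]
 [ 0.    -0.001 -1.   ]]
65.73939057854504 317.36130936561534 197.34320357910826 [[-0.    -0.959 -0.283]
 [ 1.    -0.    -0.   ]
 [ 0.    -0.283  0.959]] [  71.29183535   -0.23184689 -123.03379003]
```

```bash
cat > g.py <<'E'
import sys
from h import *
# python3 g.py x y z a [x y z a ...]: tool-frame shifts from the current pose
s=read_state(); r=R.from_quat(s['eef_rot']); m=r.as_matrix()
a0=np.degrees(np.arctan2(m[1,0],m[0,0]))
print('at',s['tool_pos'].round(1),'a',a0.round(2),'w',round(s['grip_width'],1),'F',s['force'].round(1),'t',round(s['t'],1))
v=list(map(float,sys.argv[1:]))
for i in range(0,len(v),4):
    d=m.T@(np.array(v[i:i+3])-s['tool_pos']); da=(v[i+3]-a0+180)%360-180
    print((d/1000).round(4).tolist(),[0,0,round(-da,1)],'dist',np.linalg.norm(d).round())
E
python3 g.py 480 60 300 90
```

```text
at [ 194.6 -487.4  249.9] a 21.76 w 85.3 F [0.1 0.3 0.2] t 0.1
[0.468, -0.4027, -0.0496] [0, 0, np.float64(-68.2)] dist 619.0
```

```bash
python3 -m inch '[{"translation":[0.445,-0.347,-0.05],"angular":[0,0,-68.2]},{"translation":[0.445,-0.347,-0.05],"angular":[0,0,-68.2]},{"translation":[0.445,-0.347,-0.05],"angular":[0,0,-68.2]},{"translation":[0.445,-0.347,-0.05],"angular":[0,0,-68.2]},{"translation":[0.445,-0.347,-0.05],"angular":[0,0,-68.2]},{"translation":[0.445,-0.347,-0.05],"angular":[0,0,-68.2]},{"translation":[0.445,-0.347,-0.05],"angular":[0,0,-68.2]},{"translation":[0.445,-0.347,-0.05],"angular":[0,0,-68.2]},{"translation":[0.445,-0.347,-0.05],"angular":[0,0,-68.2]},{"translation":[0.445,-0.347,-0.05],"angular":[0,0,-68.2]},{"translation":[0.445,-0.347,-0.05],"angular":[0,0,-68.2]},{"translation":[0.445,-0.347,-0.05],"angular":[0,0,-68.2]},{"translation":[0.445,-0.347,-0.05],"angular":[0,0,-68.2]},{"translation":[0.445,-0.347,-0.05],"angular":[0,0,-68.2]},{"translation":[0.445,-0.347,-0.05],"angular":[0,0,-68.2]},{"translation":[0.445,-0.347,-0.05],"angular":[0,0,-68.2]},{"translation":[0.445,-0.347,-0.05],"angular":[0,0,-68.2]},{"translation":[0.445,-0.347,-0.05],"angular":[0,0,-68.2]}]'
python3 - <<'E'
from h import *
s=take('wrist','w1'); print(s['extrinsics'].round(2).tolist())
cv2.imwrite('pics/w1b.png',cv2.resize(s['frame'][:,:,::-1],(800,500),interpolation=cv2.INTER_CUBIC))
E
```

```text
t: 1.65
tool_pos: [478.9, -1.2, 300.2]
eef_rot: [0.708, 0.706, -0.0, -0.0]
force: [0.8, -0.2, 0.2]
grip_width: 85.3
[[1.0, -0.0, -0.0, 478.4], [-0.0, -0.96, -0.28, 70.67], [-0.0, 0.28, -0.96, 423.27], [0.0, 0.0, 0.0, 1.0]]
```

View pics/w1b.png

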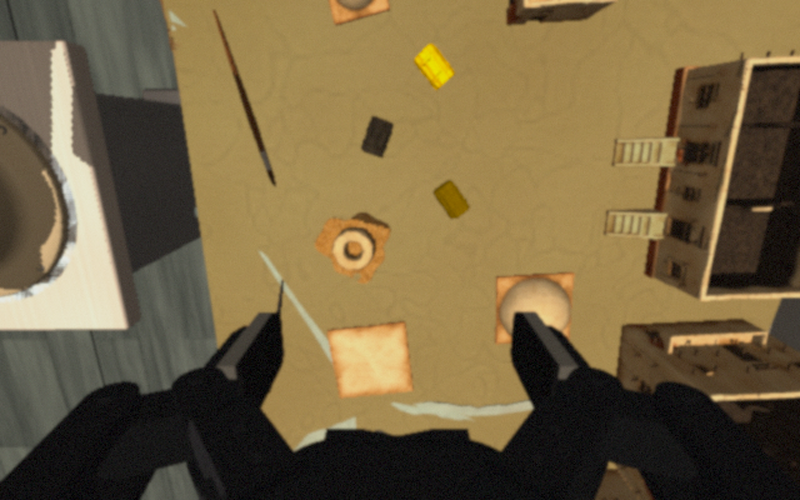

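The wrist view shows the well ring at (354,249), the lying barrel (377,137), the plate (371,360) and the big dome tile (535,308). Next I view the left half.

```bash
python3 - <<'E'
from h import *
s=load('w1')
for n,z,pts in [('dome',4,[(497,275),(574,272),(571,343),(496,345)]),('plate',5,[(328,329),(405,322),(412,390),(340,397)]),('well',20,[(354,249.5)]),('flat',22,[(377,137)]),('flatax',22,[(382,119),(372,155)])]:
    q=np.array([ray(s,(x+.5)/1.25-.5,(y+.5)/1.25-.5,z) for x,y in pts]); print(n,q.mean(0).round(1),[np.linalg.norm(q[(i+1)%len(q)]-q[i]).round() for i in range(len(q))], np.degrees(np.arctan2(*(q[-1]-q[0])[[1,0]])).round(1))
E
python3 -m inch '[{"translation":[0.25,0,0],"angular":[0,0,0]},{"translation":[0.25,0,0],"angular":[0,0,0]},{"translation":[0.25,0,0],"angular":[0,0,0]},{"translation":[0.25,0,0],"angular":[0,0,0]},{"translation":[0.25,0,0],"angular":[0,0,0]},{"translation":[0.25,0,0],"angular":[0,0,0]},{"translation":[0.25,0,0],"angular":[0,0,0]},{"translation":[0.25,0,0],"angular":[0,0,0]},{"translation":[0.25,0,0],"angular":[0,0,0]},{"translation":[0.25,0,0],"angular":[0,0,0]}]'
python3 - <<'E'
from h import *
s=take('wrist','w2')
cv2.imwrite('pics/w2b.png',cv2.resize(s['frame'][:,:,::-1],(800,500),interpolation=cv2.INTER_CUBIC))
E
```

```text
dome [ 641.  -131.2    4. ] [np.float64(88.0), np.float64(92.0), np.float64(91.0), np.float64(91.0)] -86.7
plate [ 446.  -198.8    5. ] [np.float64(93.0), np.float64(96.0), np.float64(92.0), np.float64(97.0)] -83.9
well [431.3 -51.2  20. ] [np.float64(0.0)] 0.0
flat [458.4  66.6  22. ] [np.float64(0.0)] 0.0
flatax [458.3  66.4  22. ] [np.float64(36.0), np.float64(36.0)] -107.0
t: 2.53
tool_pos: [479.8, 248.1, 300.4]
eef_rot: [0.708, 0.706, -0.0, 0.0]
force: [0.2, -0.4, 0.2]
grip_width: 85.6
```

View pics/w2b.png

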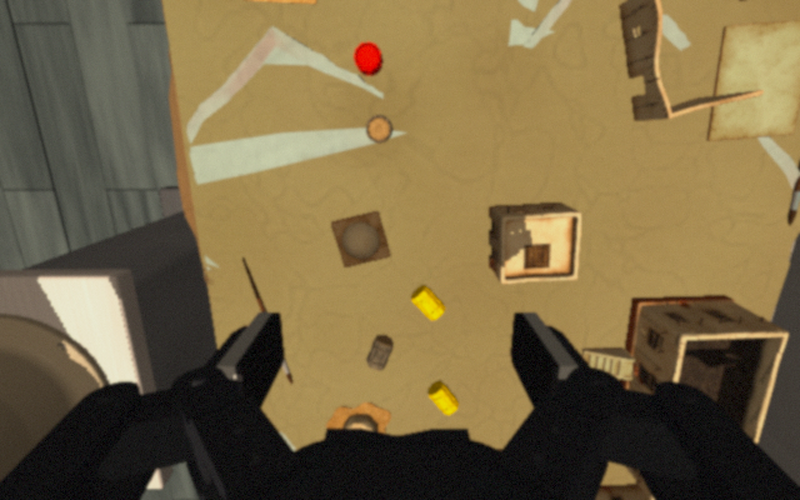

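It shows the house parapet (540,245), the upright barrel top (379,129), the small dome tile (361,239) and the lying barrel (380,352).

```bash
python3 - <<'E'
from h import *
s=load('w2')
for n,z,pts in [('house',56,[(502,214),(580,208),(578,280),(501,283)]),('sd',4,[(332,221),(380,212),(389,257),(345,266)]),('sdball',14,[(361,240)]),('tall',34,[(379,129)]),('flat',22,[(380,352)])]:
    q=np.array([ray(s,(x+.5)/1.25-.5,(y+.5)/1.25-.5,z) for x,y in pts]); print(n,q.mean(0).round(1),[np.linalg.norm(q[(i+1)%len(q)]-q[i]).round() for i in range(len(q))], np.degrees(np.arctan2(*(q[1%len(q)]-q[0])[[1,0]])).round(1))
E
python3 g.py 460 325 100 90 440 205 60 102
```

```text
house [621.  210.8  56. ] [np.float64(75.0), np.float64(74.0), np.float64(78.0), np.float64(72.0)] 4.3
sd [439.2 205.1   4. ] [np.float64(54.0), np.float64(53.0), np.float64(52.0), np.float64(54.0)] 10.6
sdball [439.6 207.2  14. ] [np.float64(0.0)] 0.0
tall [462.1 323.5  34. ] [np.float64(0.0)] 0.0
flat [458.7  72.6  22. ] [np.float64(0.0)] 0.0
at [479.8 248.1 300.5] a 89.82 w 85.3 F [ 0.  -0.2  0.3] t 2.6
[0.0768, -0.0201, 0.2005] [0, 0, np.float64(-0.2)] dist 216.0
[-0.0432, -0.0397, 0.2405] [0, 0, np.float64(-12.2)] dist 248.0
```

```bash
python3 -m inch '[{"translation":[0.017,-0.02,0.1],"angular":[0,0,0]},{"translation":[0.017,-0.02,0.2],"angular":[0,0,0]},{"translation":[0.017,-0.02,0.26],"angular":[0,0,0]},{"translation":[0.017,-0.02,0.272],"angular":[0,0,0]},{"translation":[0.017,-0.02,0.272],"angular":[0,0,0]},{"translation":[0.017,-0.02,0.272],"angular":[0,0,0]},{"translation":[0.017,-0.02,0.272],"angular":[0,0,0]},{"translation":[0.017,-0.02,0.274],"angular":[0,0,0]},{"translation":[0.017,-0.02,0.275],"angular":[0,0,0]},{"translation":[0.017,-0.02,0.276],"angular":[0,0,0]},{"translation":[0.017,-0.02,0.276],"angular":[0,0,0]}]' 0.044 30
for z in 0.002 0.002 0.002 0.002 ; do python3 -m inch '[{"translation":[0,0,0.002],"angular":[0,0,0]},{"translation":[0,0,0.002],"angular":[0,0,0]},{"translation":[0,0,0.002],"angular":[0,0,0]}]'; done
```

```text
t: 3.5
tool_pos: [460.8, 266.7, 26.2]
eef_rot: [0.708, 0.707, 0.002, 0.001]
force: [0.3, -0.4, 0.2]
grip_width: 43.8
t: 3.75
tool_pos: [459.7, 266.7, 22.9]
eef_rot: [0.707, 0.707, 0.0, 0.0]
force: [0.3, -0.1, -0.2]
grip_width: 43.9
t: 4.0
tool_pos: [459.4, 266.7, 20.2]
eef_rot: [0.707, 0.707, -0.0, -0.0]
force: [0.9, -0.2, 0.1]
grip_width: 43.9
t: 4.25
tool_pos: [459.4, 266.6, 18.1]
eef_rot: [0.707, 0.707, -0.0, -0.0]
force: [0.4, -0.9, -0.1]
grip_width: 44.0
t: 4.5
tool_pos: [459.6, 266.7, 17.0]
eef_rot: [0.707, 0.707, 0.0, 0.0]
force: [-2.8, -0.8, 8.5]
grip_width: 43.8
```

```bash
python3 -m inch '[{"translation":[0,0,-0.04],"angular":[0,0,0]},{"translation":[0,0.002,-0.07],"angular":[0,0,0]},{"translation":[0.03,0.002,-0.07],"angular":[0,0,0]},{"translation":[0.057,0.002,-0.07],"angular":[0,0,0]},{"translation":[0.057,0.002,-0.07],"angular":[0,0,0]},{"translation":[0.057,0.002,-0.07],"angular":[0,0,0]},{"translation":[0.057,0.002,-0.04],"angular":[0,0,0]},{"translation":[0.057,0.002,-0.02],"angular":[0,0,0]},{"translation":[0.057,0.002,-0.006],"angular":[0,0,0]},{"translation":[0.057,0.002,-0.006],"angular":[0,0,0]},{"translation":[0.057,0.002,-0.006],"angular":[0,0,0]}]' 0.06
python3 -m inch '[{"translation":[0,0,0],"angular":[0,0,0]},{"translation":[0,0,0],"angular":[0,0,0]},{"translation":[0,0,0],"angular":[0,0,0]},{"translation":[0,0,0],"angular":[0,0,0]},{"translation":[0,0,0],"angular":[0,0,0]},{"translation":[0,0,0],"angular":[0,0,0]},{"translation":[0,0,-0.05],"angular":[0,0,0]},{"translation":[0,0,-0.09],"angular":[0,0,0]},{"translation":[0,0,-0.13],"angular":[0,0,0]},{"translation":[0,0,-0.13],"angular":[0,0,0]}]' 0.015 30
python3 g.py 625 125 140 93 625 125 30 93
```

```text
t: 5.42
tool_pos: [461.4, 322.9, 22.1]
eef_rot: [0.708, 0.707, -0.001, -0.0]
force: [-0.7, -0.3, 0.3]
grip_width: 59.8
t: 6.25
tool_pos: [463.9, 324.9, 159.9]
eef_rot: [0.707, 0.707, 0.006, 0.002]
force: [0.3, 0.3, -0.1]
grip_width: 25.2
at [463.9 324.9 159.9] a 89.98 w 25.2 F [ 0.3  0.3 -0.1] t 6.2
[-0.1999, 0.1609, 0.0207] [0, 0, np.float64(-3.0)] dist 257.0
[-0.2005, 0.1597, 0.1307] [0, 0, np.float64(-3.0)] dist 288.0
```

```bash
python3 -m inch '[{"translation":[-0.198,0.163,0],"angular":[0,0,-3]},{"translation":[-0.198,0.163,0],"angular":[0,0,-3]},{"translation":[-0.198,0.163,0],"angular":[0,0,-3]},{"translation":[-0.198,0.163,0],"angular":[0,0,-3]},{"translation":[-0.198,0.163,0],"angular":[0,0,-3]},{"translation":[-0.198,0.163,0],"angular":[0,0,-3]},{"translation":[-0.198,0.163,0],"angular":[0,0,-3]},{"translation":[-0.198,0.163,0],"angular":[0,0,-3]},{"translation":[-0.198,0.163,0],"angular":[0,0,-3]},{"translation":[-0.198,0.163,0],"angular":[0,0,-3]},{"translation":[-0.198,0.163,0],"angular":[0,0,-3]}]'; python3 g.py 625 125 22.5 93
```

```text
t: 7.17
tool_pos: [623.6, 127.1, 152.5]
eef_rot: [0.688, 0.726, 0.0, -0.0]
force: [0.2, 0.6, -0.2]
grip_width: 25.2
at [623.6 127.1 152.5] a 93.07 w 25.2 F [ 0.2  0.6 -0.2] t 7.2
[-0.0022, 0.0013, 0.13] [0, 0, np.float64(0.1)] dist 130.0
```

```bash
python3 -m inch '[{"translation":[-0.001,0.001,0.035],"angular":[0,0,0]},{"translation":[-0.001,0.001,0.07],"angular":[0,0,0]},{"translation":[-0.001,0.001,0.1],"angular":[0,0,0]},{"translation":[-0.001,0.001,0.118],"angular":[0,0,0]},{"translation":[-0.001,0.001,0.125],"angular":[0,0,0]},{"translation":[-0.001,0.001,0.129],"angular":[0,0,0]},{"translation":[-0.001,0.001,0.13],"angular":[0,0,0]},{"translation":[-0.001,0.001,0.13],"angular":[0,0,0]},{"translation":[-0.001,0.001,0.13],"angular":[0,0,0]}]'
python3 -m inch '[{"translation":[0,0,0],"angular":[0,0,0]},{"translation":[0,0,0],"angular":[0,0,0]},{"translation":[0,0,0],"angular":[0,0,0]},{"translation":[0,0,0],"angular":[0,0,0]},{"translation":[0,0,-0.02],"angular":[0,0,0]},{"translation":[0,0,-0.06],"angular":[0,0,0]},{"translation":[0,0,-0.1],"angular":[0,0,0]},{"translation":[0,0,-0.13],"angular":[0,0,0]},{"translation":[0,0,-0.13],"angular":[0,0,0]},{"translation":[0,0,-0.13],"angular":[0,0,0]},{"translation":[0,0,-0.13],"angular":[0,0,0]}]' 0.056 30
python3 g.py 458.5 68.5 140 72 458.5 68.5 21.5 72
```

```text
t: 7.92
tool_pos: [625.9, 125.0, 23.6]
eef_rot: [0.688, 0.725, 0.001, 0.001]
force: [-0.5, 0.4, -0.3]
grip_width: 25.1
t: 8.83
tool_pos: [624.9, 124.6, 151.2]
eef_rot: [0.689, 0.725, -0.001, -0.001]
force: [-0.3, -0.1, -0.6]
grip_width: 56.0
at [624.9 124.6 151.2] a 92.96 w 56.0 F [-0.3 -0.1 -0.6] t 8.8
[-0.0474, -0.1691, 0.0115] [0, 0, np.float64(21.0)] dist 176.0
[-0.0474, -0.1689, 0.13] [0, 0, np.float64(21.0)] dist 218.0
```

```bash
python3 -m inch '[{"translation":[-0.0475,-0.169,0.03],"angular":[0,0,21]},{"translation":[-0.0475,-0.169,0.03],"angular":[0,0,21]},{"translation":[-0.0475,-0.169,0.03],"angular":[0,0,21]},{"translation":[-0.0475,-0.169,0.03],"angular":[0,0,21]},{"translation":[-0.0475,-0.169,0.03],"angular":[0,0,21]},{"translation":[-0.0475,-0.169,0.03],"angular":[0,0,21]},{"translation":[-0.0475,-0.169,0.03],"angular":[0,0,21]},{"translation":[-0.0475,-0.169,0.07],"angular":[0,0,21]},{"translation":[-0.0475,-0.169,0.11],"angular":[0,0,21]},{"translation":[-0.0475,-0.169,0.128],"angular":[0,0,21]},{"translation":[-0.0475,-0.169,0.128],"angular":[0,0,21]},{"translation":[-0.0475,-0.169,0.128],"angular":[0,0,21]}]'; python3 g.py
python3 -m inch '[{"translation":[0,0,0],"angular":[0,0,0]},{"translation":[0,0,0],"angular":[0,0,0]},{"translation":[0,0,0],"angular":[0,0,0]},{"translation":[0,0,0],"angular":[0,0,0]},{"translation":[0,0,0],"angular":[0,0,0]},{"translation":[0,0,0],"angular":[0,0,0]},{"translation":[0,0,-0.05],"angular":[0,0,0]},{"translation":[0,0,-0.09],"angular":[0,0,0]},{"translation":[0,0,-0.11],"angular":[0,0,0]},{"translation":[0,0,-0.11],"angular":[0,0,0]},{"translation":[0,0,-0.11],"angular":[0,0,0]}]' 0.012 30
python3 g.py 634.5 -45.5 140 93 
python3 - <<'E'
from h import *
s=take('wrist','w3')
cv2.imwrite('pics/w3b.png',s['frame'][:,:,::-1])
E
```

```text
t: 9.83
tool_pos: [459.7, 68.7, 23.8]
eef_rot: [0.809, 0.588, -0.0, -0.0]
force: [0.2, -0.1, 0.8]
grip_width: 56.3
at [459.7  68.7  23.8] a 71.98 w 56.3 F [ 0.2 -0.1  0.8] t 9.8
t: 10.75
tool_pos: [459.7, 68.4, 136.0]
eef_rot: [0.809, 0.588, 0.002, 0.001]
force: [-0.9, 0.8, -1.2]
grip_width: 21.5
at [459.7  68.4 136. ] a 71.97 w 21.5 F [-0.9  0.8 -1.2] t 10.8
[-0.0542, 0.2015, -0.0032] [0, 0, np.float64(-21.0)] dist 209.0
```

View pics/w3b.png

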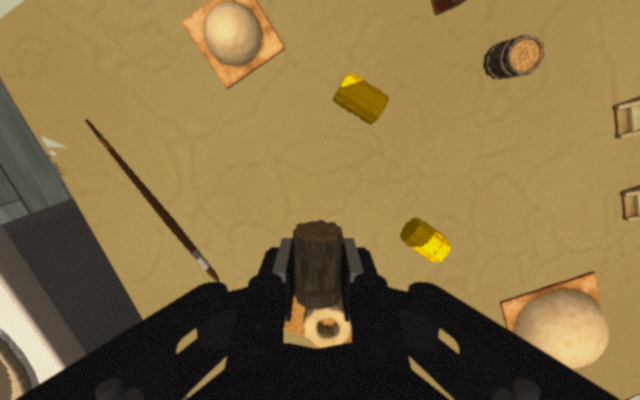

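The lying barrel is held between the pads at (318,265), level, and the upright barrel stands at (515,57). On to its spot.

```bash
python3 -m inch '[{"translation":[-0.054,0.201,-0.003],"angular":[0,0,-21]},{"translation":[-0.054,0.201,-0.003],"angular":[0,0,-21]},{"translation":[-0.054,0.201,-0.003],"angular":[0,0,-21]},{"translation":[-0.054,0.201,-0.003],"angular":[0,0,-21]},{"translation":[-0.054,0.201,-0.003],"angular":[0,0,-21]},{"translation":[-0.054,0.201,-0.003],"angular":[0,0,-21]},{"translation":[-0.054,0.201,-0.003],"angular":[0,0,-21]},{"translation":[-0.054,0.201,-0.003],"angular":[0,0,-21]},{"translation":[-0.054,0.201,-0.003],"angular":[0,0,-21]},{"translation":[-0.054,0.201,-0.003],"angular":[0,0,-21]}]'; python3 g.py 634.5 -45.5 23.5 93
```

```text
t: 11.63
tool_pos: [632.8, -44.4, 137.3]
eef_rot: [0.688, 0.725, -0.0, -0.0]
force: [-1.1, 1.0, -0.0]
grip_width: 21.7
at [632.8 -44.4 137.3] a 93.01 w 21.7 F [-1.1  1.  -0. ] t 11.6
[-0.0013, 0.0017, 0.1138] [0, 0, np.float64(0.0)] dist 114.0
```

```bash
python3 -m inch '[{"translation":[-0.001,0.001,0.035],"angular":[0,0,0]},{"translation":[-0.001,0.001,0.07],"angular":[0,0,0]},{"translation":[-0.001,0.001,0.095],"angular":[0,0,0]},{"translation":[-0.001,0.001,0.107],"angular":[0,0,0]},{"translation":[-0.001,0.001,0.111],"angular":[0,0,0]},{"translation":[-0.001,0.001,0.114],"angular":[0,0,0]},{"translation":[-0.001,0.001,0.115],"angular":[0,0,0]},{"translation":[-0.001,0.001,0.115],"angular":[0,0,0]}]'
python3 -m inch '[{"translation":[0,0,0],"angular":[0,0,0]},{"translation":[0,0,0],"angular":[0,0,0]},{"translation":[0,0,0],"angular":[0,0,0]},{"translation":[0,0,0],"angular":[0,0,0]},{"translation":[0,0,-0.02],"angular":[0,0,0]},{"translation":[0,0,-0.06],"angular":[0,0,0]},{"translation":[0,0,-0.1],"angular":[0,0,0]},{"translation":[0,0,-0.13],"angular":[0,0,0]},{"translation":[0,0,-0.13],"angular":[0,0,0]},{"translation":[0,0,-0.13],"angular":[0,0,0]},{"translation":[0,0,-0.13],"angular":[0,0,0]}]' 0.066 30
python3 g.py 430.5 -50.5 140 90
```

```text
t: 12.3
tool_pos: [634.5, -45.6, 25.6]
eef_rot: [0.688, 0.725, 0.0, 0.0]
force: [-8.6, 1.8, 14.8]
grip_width: 21.4
t: 13.22
tool_pos: [634.0, -46.0, 151.2]
eef_rot: [0.689, 0.725, -0.0, -0.001]
force: [0.4, 0.4, -1.0]
grip_width: 66.0
at [634.  -46.  151.2] a 92.96 w 66.0 F [ 0.4  0.4 -1. ] t 13.2
[0.006, -0.2035, 0.0115] [0, 0, np.float64(3.0)] dist 204.0
```

```bash
python3 -m inch '[{"translation":[0.006,-0.204,0.02],"angular":[0,0,3]},{"translation":[0.006,-0.204,0.02],"angular":[0,0,3]},{"translation":[0.006,-0.204,0.02],"angular":[0,0,3]},{"translation":[0.006,-0.204,0.02],"angular":[0,0,3]},{"translation":[0.006,-0.204,0.02],"angular":[0,0,3]},{"translation":[0.006,-0.204,0.02],"angular":[0,0,3]},{"translation":[0.006,-0.204,0.02],"angular":[0,0,3]},{"translation":[0.006,-0.204,0.07],"angular":[0,0,3]},{"translation":[0.006,-0.204,0.11],"angular":[0,0,3]},{"translation":[0.006,-0.204,0.126],"angular":[0,0,3]},{"translation":[0.006,-0.204,0.126],"angular":[0,0,3]},{"translation":[0.006,-0.204,0.126],"angular":[0,0,3]}]'; python3 g.py 430 -50.7 23 90
```

```text
t: 14.22
tool_pos: [430.9, -50.6, 25.7]
eef_rot: [0.707, 0.707, -0.0, -0.001]
force: [0.3, -1.1, 0.5]
grip_width: 66.0
at [430.9 -50.6  25.7] a 89.97 w 66.0 F [ 0.3 -1.1  0.5] t 14.2
[-0.0001, -0.0009, 0.0027] [0, 0, np.float64(-0.0)] dist 3.0
```

```bash
python3 -m inch '[{"translation":[0,0,0.002],"angular":[0,0,0]},{"translation":[0,0,0.002],"angular":[0,0,0]},{"translation":[0,0,0.002],"angular":[0,0,0]},{"translation":[0,0,0.002],"angular":[0,0,0]},{"translation":[0,0,0.002],"angular":[0,0,0]},{"translation":[0,0,0.002],"angular":[0,0,0]},{"translation":[0,0,0.002],"angular":[0,0,0]}]' 0.03 40
python3 -m inch '[{"translation":[0,0,-0.03],"angular":[0,0,0]},{"translation":[0,0,-0.06],"angular":[0,0,0]},{"translation":[0,0,-0.1],"angular":[0,0,0]},{"translation":[0,0,-0.11],"angular":[0,0,0]},{"translation":[0,0,-0.11],"angular":[0,0,0]},{"translation":[0,0,-0.11],"angular":[0,0,0]}]'
python3 g.py 629.8 39.8 130 93
python3 - <<'E'
from h import *
s=take('wrist','w4')
cv2.imwrite('pics/w4b.png',s['frame'][:,:,::-1])
E
```

```text
t: 14.8
tool_pos: [431.6, -51.0, 25.7]
eef_rot: [0.707, 0.707, 0.001, 0.002]
force: [1.0, 1.9, 7.7]
grip_width: 40.4
t: 15.3
tool_pos: [430.5, -50.6, 134.7]
eef_rot: [0.707, 0.707, 0.0, 0.001]
force: [-0.4, -0.1, -1.3]
grip_width: 40.6
at [430.5 -50.6 134.7] a 89.96 w 40.6 F [-0.4 -0.1 -1.3] t 15.3
[0.0906, 0.1992, 0.0049] [0, 0, np.float64(-3.0)] dist 219.0
```

View pics/w4b.png

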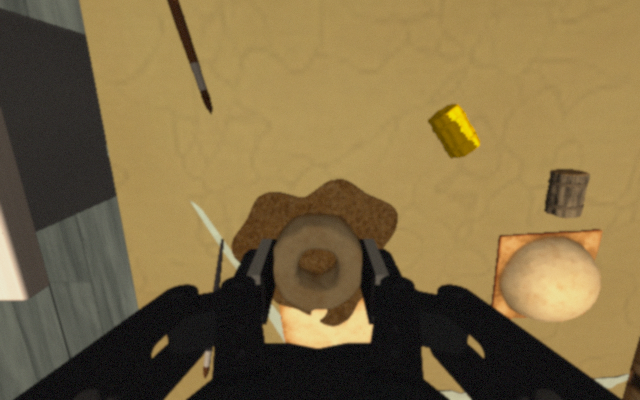

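The well is held level with its ring centred at (318,263), and the lying barrel rests on its side at (567,193). Carry the well to its spot.

```bash
python3 -c "
from h import *
s=load('w4');print('ring centre xy at rim height',ray(s,318,260,134.7-25.7+20),'barrel',ray(s,567,193,18), 'dome', ray(s,550,279,36))"
python3 -m inch '[{"translation":[0.091,0.199,-0.01],"angular":[0,0,-3]},{"translation":[0.091,0.199,-0.01],"angular":[0,0,-3]},{"translation":[0.091,0.199,-0.01],"angular":[0,0,-3]},{"translation":[0.091,0.199,-0.01],"angular":[0,0,-3]},{"translation":[0.091,0.199,-0.01],"angular":[0,0,-3]},{"translation":[0.091,0.199,-0.01],"angular":[0,0,-3]},{"translation":[0.091,0.199,-0.01],"angular":[0,0,-3]},{"translation":[0.091,0.199,-0.01],"angular":[0,0,-3]},{"translation":[0.091,0.199,-0.01],"angular":[0,0,-3]},{"translation":[0.091,0.199,-0.01],"angular":[0,0,-3]},{"translation":[0.091,0.199,-0.01],"angular":[0,0,-3]}]'; python3 g.py 629.8 39.8 25 93
```

```text
ring centre xy at rim height [430.12247902 -46.84578757 129.        ] barrel [631.01973717 -46.10116446  18.        ] dome [ 618.60504838 -113.48285283   36.        ]
t: 16.27
tool_pos: [628.9, 39.7, 144.4]
eef_rot: [0.689, 0.725, -0.0, -0.0]
force: [0.2, 0.2, -0.5]
grip_width: 40.6
at [628.9  39.7 144.4] a 92.91 w 40.6 F [ 0.2  0.2 -0.5] t 16.3
[0.0001, 0.0009, 0.1194] [0, 0, np.float64(-0.1)] dist 119.0
```

```bash
python3 -m inch '[{"translation":[-0.002,0.001,0.035],"angular":[0,0,0]},{"translation":[-0.002,0.001,0.07],"angular":[0,0,0]},{"translation":[-0.002,0.001,0.1],"angular":[0,0,0]},{"translation":[-0.002,0.001,0.112],"angular":[0,0,0]},{"translation":[-0.002,0.001,0.116],"angular":[0,0,0]},{"translation":[-0.002,0.001,0.118],"angular":[0,0,0]},{"translation":[-0.002,0.001,0.119],"angular":[0,0,0]},{"translation":[-0.002,0.001,0.119],"angular":[0,0,0]}]'
python3 -m inch '[{"translation":[0,0,0],"angular":[0,0,0]},{"translation":[0,0,0],"angular":[0,0,0]},{"translation":[0,0,0],"angular":[0,0,0]},{"translation":[0,0,0],"angular":[0,0,0]},{"translation":[0,0,-0.02],"angular":[0,0,0]},{"translation":[0,0,-0.06],"angular":[0,0,0]},{"translation":[0,0,-0.1],"angular":[0,0,0]},{"translation":[0,0,-0.13],"angular":[0,0,0]},{"translation":[0,0,-0.13],"angular":[0,0,0]},{"translation":[0,0,-0.13],"angular":[0,0,0]},{"translation":[0,0,-0.13],"angular":[0,0,0]}]' 0.066 30
python3 g.py 438.5 205.5 150 101.5
```

```text
t: 16.93
tool_pos: [631.5, 38.1, 27.0]
eef_rot: [0.689, 0.725, 0.001, 0.001]
force: [-0.2, -0.1, -1.3]
grip_width: 40.7
t: 17.85
tool_pos: [630.2, 38.3, 154.3]
eef_rot: [0.689, 0.725, -0.0, -0.001]
force: [-0.3, 0.1, -0.5]
grip_width: 66.0
at [630.2  38.3 154.3] a 92.96 w 66.0 F [-0.3  0.1 -0.5] t 17.9
[0.1768, -0.1828, 0.0046] [0, 0, np.float64(-8.5)] dist 254.0
```

```bash
python3 -m inch '[{"translation":[0.177,-0.183,0.02],"angular":[0,0,-8.5]},{"translation":[0.177,-0.183,0.02],"angular":[0,0,-8.5]},{"translation":[0.177,-0.183,0.02],"angular":[0,0,-8.5]},{"translation":[0.177,-0.183,0.02],"angular":[0,0,-8.5]},{"translation":[0.177,-0.183,0.02],"angular":[0,0,-8.5]},{"translation":[0.177,-0.183,0.02],"angular":[0,0,-8.5]},{"translation":[0.177,-0.183,0.02],"angular":[0,0,-8.5]},{"translation":[0.177,-0.183,0.02],"angular":[0,0,-8.5]},{"translation":[0.177,-0.183,0.07],"angular":[0,0,-8.5]},{"translation":[0.177,-0.183,0.11],"angular":[0,0,-8.5]},{"translation":[0.177,-0.183,0.128],"angular":[0,0,-8.5]},{"translation":[0.177,-0.183,0.13],"angular":[0,0,-8.5]},{"translation":[0.177,-0.183,0.13],"angular":[0,0,-8.5]},{"translation":[0.177,-0.183,0.13],"angular":[0,0,-8.5]}]'; python3 g.py 438.5 205.5 23 101.5
```

```text
t: 19.02
tool_pos: [440.0, 205.3, 26.3]
eef_rot: [0.633, 0.774, 0.001, 0.001]
force: [-0.7, 0.2, 0.8]
grip_width: 66.0
at [440.  205.3  26.3] a 101.42 w 66.0 F [-0.7  0.2  0.8] t 19.0
[0.0005, -0.0014, 0.0033] [0, 0, np.float64(-0.1)] dist 4.0
```

```bash
python3 -m inch '[{"translation":[0,-0.001,0.0015],"angular":[0,0,0]},{"translation":[0,-0.001,0.0015],"angular":[0,0,0]},{"translation":[0,-0.001,0.0015],"angular":[0,0,0]}]'; python3 -m inch '[{"translation":[0,0,0],"angular":[0,0,0]},{"translation":[0,0,0],"angular":[0,0,0]},{"translation":[0,0,0],"angular":[0,0,0]},{"translation":[0,0,0],"angular":[0,0,0]},{"translation":[0,0,0],"angular":[0,0,0]},{"translation":[0,0,0],"angular":[0,0,0]}]' 0.036 40
```

```text
t: 19.27
tool_pos: [438.3, 205.4, 24.8]
eef_rot: [0.633, 0.774, 0.001, 0.001]
force: [-0.3, 0.7, 0.2]
grip_width: 66.1
t: 19.77
tool_pos: [438.1, 205.5, 24.5]
eef_rot: [0.633, 0.774, 0.0, 0.0]
force: [-2.5, -0.6, 7.5]
grip_width: 37.3
```

Width 37.3 is narrower than the expected 43; I look before lifting.

```bash
python3 - <<'E'
from h import *
s=take('wrist','w5')
cv2.imwrite('pics/w5b.png',cv2.resize(s['frame'][150:400,160:480,::-1],None,fx=2.4,fy=2.4,interpolation=cv2.INTER_CUBIC))
E
python3 g.py
```

```text
at [438.1 205.5  24.5] a 101.47 w 37.0 F [-1.5 -0.1  6.8] t 19.8
```

View pics/w5b.png

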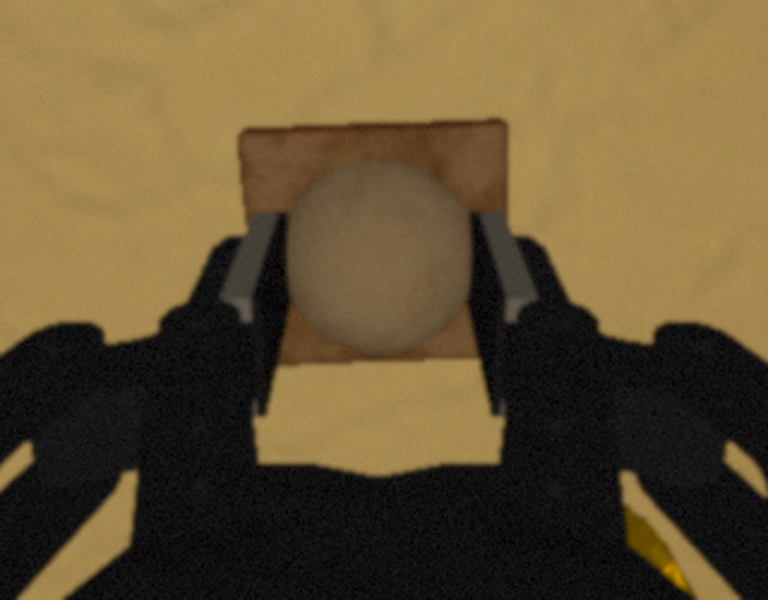

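```bash
python3 -m inch '[{"translation":[0,0,0],"angular":[0,0,0]},{"translation":[0,0,0],"angular":[0,0,0]},{"translation":[0,0,0.0015],"angular":[0,0,0]},{"translation":[0,0,0.0015],"angular":[0,0,0]},{"translation":[0,0,0.0015],"angular":[0,0,0]}]' 0.049; python3 -m inch '[{"translation":[0,0,0.001],"angular":[0,0,0]},{"translation":[0,0,0.001],"angular":[0,0,0]},{"translation":[0,0,0.001],"angular":[0,0,0]}]';  python3 -m inch '[{"translation":[0,0,0.001],"angular":[0,0,0]},{"translation":[0,0,0.001],"angular":[0,0,0]},{"translation":[0,0,0.001],"angular":[0,0,0]}]'
```

```text
t: 20.23
tool_pos: [437.7, 205.4, 22.1]
eef_rot: [0.633, 0.774, -0.0, -0.0]
force: [-0.5, 0.2, 0.3]
grip_width: 49.0
t: 20.48
tool_pos: [437.7, 205.4, 21.2]
eef_rot: [0.633, 0.774, -0.0, -0.0]
force: [0.3, -0.1, -0.5]
grip_width: 49.1
t: 20.73
tool_pos: [437.9, 205.4, 20.7]
eef_rot: [0.633, 0.774, 0.0, 0.0]
force: [-0.7, -0.0, 5.3]
grip_width: 49.5
```

```bash
python3 -m inch '[{"translation":[0,0,-0.0015],"angular":[0,0,0]},{"translation":[0,0,-0.0015],"angular":[0,0,0]}]'; python3 -m inch '[{"translation":[0,0,0],"angular":[0,0,0]},{"translation":[0,0,0],"angular":[0,0,0]},{"translation":[0,0,0],"angular":[0,0,0]},{"translation":[0,0,0],"angular":[0,0,0]},{"translation":[0,0,0],"angular":[0,0,0]}]' 0.039 30
```

```text
t: 20.9
tool_pos: [437.9, 205.4, 22.0]
eef_rot: [0.633, 0.774, 0.0, 0.0]
force: [-0.0, 0.6, 0.4]
grip_width: 48.8
t: 21.32
tool_pos: [437.9, 205.4, 22.2]
eef_rot: [0.633, 0.774, 0.0, 0.0]
force: [-1.3, -0.6, 6.0]
grip_width: 39.6
```

```bash
python3 -m inch '[{"translation":[0,0,0],"angular":[0,0,0]},{"translation":[0,0,0],"angular":[0,0,0]},{"translation":[0,0,-0.005],"angular":[0,0,0]},{"translation":[0,0,-0.01],"angular":[0,0,0]},{"translation":[0,0,-0.02],"angular":[0,0,0]},{"translation":[0,0,-0.03],"angular":[0,0,0]},{"translation":[0,0,-0.03],"angular":[0,0,0]},{"translation":[0,0,-0.03],"angular":[0,0,0]},{"translation":[0,0,-0.03],"angular":[0,0,0]}]' 0.03 30
python3 g.py 445.5 -199.5 100 97
```

```text
t: 22.07
tool_pos: [437.7, 205.4, 51.8]
eef_rot: [0.633, 0.774, -0.0, -0.0]
force: [0.3, -0.1, -0.4]
grip_width: 39.6
at [437.7 205.4  51.8] a 101.46 w 39.6 F [ 0.3 -0.1 -0.4] t 22.1
[-0.3984, -0.0728, -0.0482] [0, 0, np.float64(4.5)] dist 408.0
```

```bash
python3 -m inch '[{"translation":[0,0,-0.02],"angular":[0,0,0]},{"translation":[-0.01,-0.002,-0.05],"angular":[0,0,0]},{"translation":[-0.03,-0.006,-0.05],"angular":[0,0,0.5]},{"translation":[-0.06,-0.011,-0.05],"angular":[0,0,1]},{"translation":[-0.09,-0.017,-0.05],"angular":[0,0,1]},{"translation":[-0.12,-0.022,-0.05],"angular":[0,0,2]},{"translation":[-0.15,-0.027,-0.05],"angular":[0,0,2]},{"translation":[-0.18,-0.033,-0.05],"angular":[0,0,2]},{"translation":[-0.21,-0.038,-0.05],"angular":[0,0,3]},{"translation":[-0.24,-0.044,-0.05],"angular":[0,0,3]},{"translation":[-0.27,-0.049,-0.05],"angular":[0,0,3]},{"translation":[-0.3,-0.055,-0.05],"angular":[0,0,4]},{"translation":[-0.33,-0.06,-0.05],"angular":[0,0,4]},{"translation":[-0.36,-0.066,-0.05],"angular":[0,0,4]},{"translation":[-0.38,-0.069,-0.05],"angular":[0,0,4.5]},{"translation":[-0.392,-0.072,-0.05],"angular":[0,0,4.5]},{"translation":[-0.398,-0.073,-0.05],"angular":[0,0,4.5]},{"translation":[-0.398,-0.073,-0.05],"angular":[0,0,4.5]},{"translation":[-0.398,-0.073,-0.05],"angular":[0,0,4.5]}]'
python3 - <<'E'
from h import *
s=take('wrist','w6')
cv2.imwrite('pics/w6b.png',s['frame'][:,:,::-1])
E
python3 g.py 445.5 -199.5 28 97
```

```text
t: 23.65
tool_pos: [445.2, -198.3, 101.6]
eef_rot: [0.663, 0.749, 0.0, -0.0]
force: [-1.4, 0.4, 0.3]
grip_width: 39.4
at [ 445.3 -198.   101.7] a 97.02 w 39.2 F [-0.4  0.  -0.3] t 23.7
[-0.0015, 0.0001, 0.0737] [0, 0, np.float64(0.0)] dist 74.0
```

View pics/w6b.png

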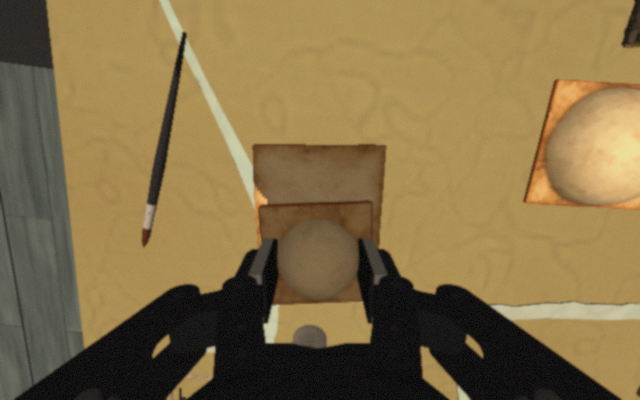

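```bash
python3 - <<'E'
from h import *
s=load('w6'); X=np.array([np.cos(np.radians(97)),np.sin(np.radians(97)),0])
a=ray(s,260,206,83),ray(s,371,203,83); b=ray(s,253,145,5),ray(s,385,145,5)
print(a,np.linalg.norm(a[1]-a[0]),'tile mid',(a[0]+a[1])/2-28*X)
print(b,np.linalg.norm(b[1]-b[0]),'plate mid',(b[0]+b[1])/2-49*X)
E
python3 -m inch '[{"translation":[-0.001,0,0.025],"angular":[0,0,0]},{"translation":[-0.001,0,0.05],"angular":[0,0,0]},{"translation":[-0.001,0,0.062],"angular":[0,0,0]},{"translation":[-0.001,0,0.066],"angular":[0,0,0]},{"translation":[-0.001,0,0.066],"angular":[0,0,0]},{"translation":[-0.001,0,0.066],"angular":[0,0,0]}]'
```

```text
(array([ 413.91609129, -176.01439058,   83.        ]), array([ 466.67607834, -168.02325033,   83.        ])) 53.361733070020506 tile mid [ 443.70842643 -199.8101127    83.        ]
(array([ 393.8206044 , -158.44583069,    5.        ]), array([ 486.17485935, -147.13642128,    5.        ])) 93.04413548815364 plate mid [ 445.9693297  -201.42588741    5.        ]
t: 24.2
tool_pos: [445.8, -199.9, 36.5]
eef_rot: [0.663, 0.749, 0.0, 0.0]
force: [-0.1, 0.0, -0.8]
grip_width: 39.6
```

```bash
python3 -m inch '[{"translation":[0,0.001,0.003],"angular":[0,0,0]},{"translation":[0,0.001,0.005],"angular":[0,0,0]},{"translation":[0,0.001,0.007],"angular":[0,0,0]},{"translation":[0,0.001,0.008],"angular":[0,0,0]},{"translation":[0,0.001,0.008],"angular":[0,0,0]},{"translation":[0,0.001,0.008],"angular":[0,0,0]}]'
```

```text
t: 24.7
tool_pos: [446.4, -200.1, 27.8]
eef_rot: [0.663, 0.749, 0.0, 0.0]
force: [0.2, 0.6, -1.1]
grip_width: 39.5
```

```bash
python3 -m inch '[{"translation":[0,0,0.001],"angular":[0,0,0]},{"translation":[0,0,0.001],"angular":[0,0,0]},{"translation":[0,0,0.001],"angular":[0,0,0]}]'
python3 -m inch '[{"translation":[0,0,0],"angular":[0,0,0]},{"translation":[0,0,0],"angular":[0,0,0]},{"translation":[0,0,0],"angular":[0,0,0]},{"translation":[0,0,0],"angular":[0,0,0]},{"translation":[0,0,-0.02],"angular":[0,0,0]},{"translation":[0,0,-0.06],"angular":[0,0,0]},{"translation":[0,0,-0.1],"angular":[0,0,0]},{"translation":[0,0,-0.14],"angular":[0,0,0]},{"translation":[0,0,-0.18],"angular":[0,0,0]},{"translation":[0,0,-0.22],"angular":[0,0,0]},{"translation":[0,0,-0.22],"angular":[0,0,0]},{"translation":[0,0,-0.22],"angular":[0,0,0]}]' 0.066 30
python3 g.py 560 0 300 90 500 -140 300 90
```

```text
t: 24.95
tool_pos: [446.5, -200.1, 26.8]
eef_rot: [0.663, 0.749, 0.0, 0.0]
force: [0.6, 0.3, -0.1]
grip_width: 39.3
t: 25.95
tool_pos: [446.9, -200.4, 248.5]
eef_rot: [0.663, 0.749, 0.0, 0.002]
force: [-0.3, -0.2, -0.8]
grip_width: 65.7
at [ 446.9 -200.4  248.5] a 96.96 w 65.7 F [-0.3 -0.2 -0.8] t 25.9
[0.185, 0.1368, -0.0517] [0, 0, np.float64(7.0)] dist 236.0
[0.0533, 0.0602, -0.0515] [0, 0, np.float64(7.0)] dist 96.0
```

```bash
python3 g.py 560 90 330 90; python3 -m inch '[{"translation":[0.274,0.147,-0.08],"angular":[0,0,7]},{"translation":[0.274,0.147,-0.08],"angular":[0,0,7]},{"translation":[0.274,0.147,-0.08],"angular":[0,0,7]},{"translation":[0.274,0.147,-0.08],"angular":[0,0,7]},{"translation":[0.274,0.147,-0.08],"angular":[0,0,7]},{"translation":[0.274,0.147,-0.08],"angular":[0,0,7]},{"translation":[0.274,0.147,-0.08],"angular":[0,0,7]},{"translation":[0.274,0.147,-0.08],"angular":[0,0,7]},{"translation":[0.274,0.147,-0.08],"angular":[0,0,7]},{"translation":[0.274,0.147,-0.08],"angular":[0,0,7]},{"translation":[0.274,0.147,-0.08],"angular":[0,0,7]},{"translation":[0.274,0.147,-0.08],"angular":[0,0,7]}]'
python3 - <<'E'
from h import *
s=take('wrist','w7')
cv2.imwrite('pics/w7b.png',cv2.resize(s['frame'][:,:,::-1],(800,500),interpolation=cv2.INTER_CUBIC))
E
python3 g.py
```

```text
at [ 446.9 -200.4  248.5] a 96.96 w 65.7 F [-0.3 -0.2 -0.8] t 25.9
[0.2743, 0.1478, -0.0819] [0, 0, np.float64(7.0)] dist 322.0
t: 26.95
tool_pos: [558.8, 88.6, 325.7]
eef_rot: [0.708, 0.706, -0.001, -0.001]
force: [-0.3, -0.8, 0.6]
grip_width: 66.0
at [558.9  88.6 326. ] a 89.87 w 66.0 F [ 0.5 -0.6 -0.5] t 27.0
```

View pics/w7b.png

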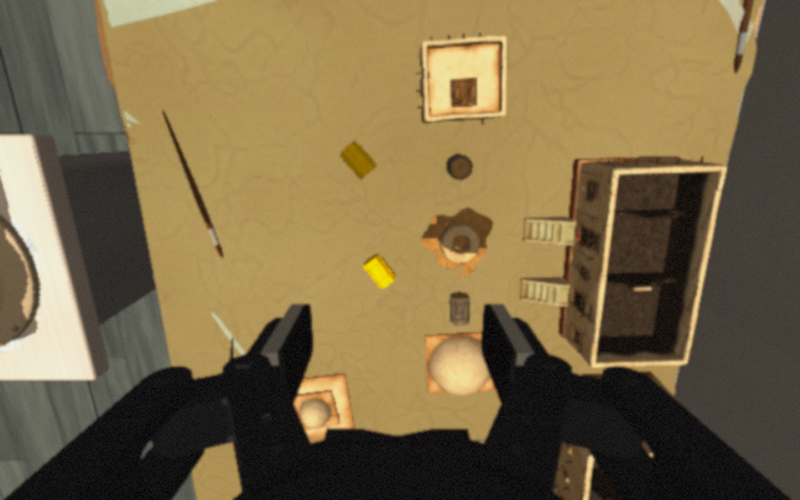

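The row stands in line: house (464,79), upright barrel (459,167), well (460,242), lying barrel (459,309) and big dome (459,364). The small dome sits on the plate at (315,412). Now the numbers, plus a top view.

```bash
python3 - <<'E'
from h import *
s=load('w7')
o={}
for n,z,pts in [('house',56,[(426,41),(505,38),(505,116),(426,121)]),('tall',34,[(459,166)]),('well',20,[(460,242)]),('flat',22,[(459,309)]),('dome',4,[(427,334),(493.5,332),(493.5,391),(427,392)])]:
    q=np.array([ray(s,(x+.5)/1.25-.5,(y+.5)/1.25-.5,z) for x,y in pts]).mean(0)[:2]; o[n]=q; print(n,q.round(1))
h,d=o['house'],o['dome'];u=(d-h)/np.linalg.norm(d-h)
for n in o: v=o[n]-h; print(n,'along',(v@u).round(1),'off',(u[0]*v[1]-u[1]*v[0]).round(1))
t=take('top','top1'); cv2.imwrite('pics/crop2.png',cv2.resize(t['frame'][155:285,165:475,::-1],None,fx=2.58,fy=2.58,interpolation=cv2.INTER_CUBIC))
E
```

```text
house [622.2 207.8]
tall [623.  126.8]
well [630.   39.8]
flat [632.2 -43.7]
dome [ 640.2 -129.9]
house along 0.0 off 0.0
tall along 80.9 off -3.5
well along 168.2 off -1.1
flat along 251.7 off -3.5
dome along 338.2 off 0.0
```

View pics/crop2.png

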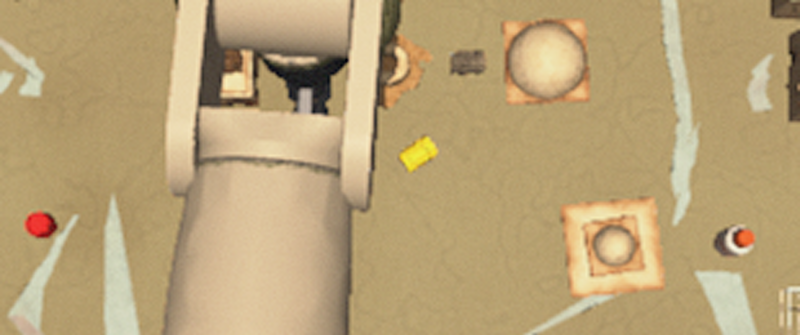

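The small dome is at (613,246) on the plate, whose middle is (614,247), and the glue still stands at (735,240). Everything is inside its limits, so I hand in.

```bash
python3 -c "
from h import *
close_job()"
```

```text
the job is handed in; nothing more can be done
```

The court is set out and the shrine is made up. I handed the job in at about 27 s of the 99 s allowed, and no verdict came back.

| Last check | Along the row from the house | Off the house–dome line |
|---|---|---|
| Upright barrel | 81 mm | 3.5 mm |
| Well | 168 mm | 1 mm |
| Lying barrel, on its side | 252 mm | 3.5 mm |
| Big dome | 338 mm (340 mm given) | – |

- **Spacing:** these come from the last wrist picture. Every gap is 81–87 mm, under the 102 mm limit, and the offsets are well under 15 mm.
- **Shrine:** the small dome sits centred on the plate to within a few mm in the top view.
- **Glue bottle:** it is at the same place in the top view as at the start.

**What disagreed:**
- **Small dome grip:** my first grip closed to only 37 mm where I expected about 43. I let go, went in 2–3 mm lower and closed again, which gave about 39 mm and held.
- **Lying barrel:** it met the table with about 15 N as I set it down, but it came to rest on its side.
- **Measurements:** the top and wrist cameras differed by 1–4 mm. One rough reading of the big dome's top was about 20 mm off, so I dropped it and used its tile corners.
- **Command loop:** I ran the four short 2 mm steps that felt for the table from a shell loop with fixed rows, not typed one by one. All other moves were typed out.

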